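# Set out the desk supplies by height in the organiser trays

### The arm

A 6-joint arm with a two-finger parallel gripper is mounted at the origin on the work surface; the furniture and walls round the work are solid. World frame = base frame: x ahead of the robot, y to its left, z up, the work surface at z = 0. Lengths are in mm, angles in rad, forces in N, time in s.
With the tool pointing down it reaches from about 275 to 750 mm from the base axis. Payload 10.2 kg.
Tool frame: the origin (TCP) lies on the centre line of the jaws, within the pads' length; the fingertips stand 19 mm ahead of it and the grasp point (between the pads) is the TCP; z points along the fingers, x is the direction in which the jaws open and shut, and the axes are right-handed (so a half turn about z gives the same grasp; the last joint's range is limited). The gripper opens to 85 mm and grips with 20 to 120 N. Pads are 22 mm wide; open, the fingers measure 114 mm over their backs; the gripper's body (76 mm by 85 mm) begins 54 mm behind the grasp point. The pads swing forward as they close: fully open they stand 13 mm farther back than shut.
Start: joints at [-1.459, 0.313, 1.498, -0, 1.331, -0.223], TCP at [172.492, -495.861, 250.294] pointing down, gripper open.
Joint ranges: [-2.94, 2.94], [-0.97, 2.17], [0.19, 2.56], [-1.23, 4.37], [0.02, 3.11], [-2.88, 2.88]. Speed limits (rad/s): [2.39, 2.39, 3.01, 3.14, 3.14, 3.14].

### API

Orientations are given as [roll, pitch, yaw] about the fixed x, y, z axes, in that order (R = Rz(yaw) Ry(pitch) Rx(roll)).
In Python, from workcell import * gives the robot as it stands.
- The arm moves only by the tool apply_moves, never from a script. Its argument "steps" is a list of rows, each a list of 3 entries, a list of its own where there are three numbers: the closure, from 0 (fully open) to 1 (shut), then the shift along the world's x, y, z in cm, then the turn, a rotation vector about the world's x, y, z in rad. In form: [[jaw, [tx, ty, tz], [rx, ry, rz]], ...]. A call has 1 to 10 rows; each row is the pose to reach, as a shift and turn from the pose commanded when the call began; what a row does not reach only later rows make up. A row lasts 1/8 s, in which the tool goes at most 62.5 mm and 10.7 degrees, less where a joint would pass 70% of its speed; a pose out of reach is approached as far as the arm can. A call with a gripper value outside its range is refused whole. The fingers move at their own pace and stop on an object; "squeeze" is the grip in N (left out, the last holds). Time passes only in rows, so rows that repeat a pose let the fingers close. It gives the time, the measured TCP pose, the force and the opening at its end, in the units of the state.
- get_state(): the state, without advancing time (a new reading comes with each control period).
- camera(name): name is "scene" or "top" or "wrist"; returns a dict with "color" (384x512x3 uint8, blue, green, red), "fx", "fy", "cx", "cy" (pixels), "k1" (the pictures are not rectified: a ray, as slopes to the right and down, at radius r is drawn at 1 + k1 r^2 times it, then the intrinsics apply), "rvec" (rotation vector, rad) and "tvec" (3), from world to camera coordinates, as OpenCV has them; the wrist camera has in their place "hand_eye" (4x4, takes a point from camera to tool coordinates, whose origin is the TCP and whose axes are the tool frame's). Camera axes: x right, y down, z forward; pixel columns grow to the right and rows downward; lengths in mm; the calibration is good to about 2 mm. A picture is of the moment at which its call begins: read the wrist's pose just before it. There is no depth.
- job_done(): hands the job in, once; it reports no verdict.
The state is a dict: "time_s": time; "qpos": joint angles; "qvel": joint speeds; "joint_torque": joint torques, N m; "tool_pos": TCP position; "orientation": TCP orientation; "wrist_force": force on the tool from outside, world axes, zero at the start; "ft_torque": the same for the moment, N m; "gripper_width": opening from 0.0 (shut) to 1.0 (fully open).
Only numpy, scipy, OpenCV 4.12 (cv2) and the standard library are available. Lean on these libraries where they do the work, as an engineer would, in place of code of your own. Each camera call takes 0.05 s, during which the arm holds its last target.

### The job

Tidy the small supplies into the row of four organiser trays in order of height, one to a tray: the tallest in the tray next to the tape dispenser, and so on down to the lowest in the tray next to the hole punch. The supplies are the glue stick, the rubber stamp, the box of paper clips and the eraser; put each in the middle of its tray, the right way up, and leave the tape dispenser where it stands.

Things in the scene. Friction and masses are not known exactly. Their poses are not given: they have to be found in the camera images.
- glue_center (a point): Glue stick standing upright: white and red cylinder, 28 mm across, 92 mm high, about 35 g, the tallest of the four things. The point is its centre, 46 mm above its foot. z is its upright axis.
- stamp_center (a point): Rubber stamp standing on its die: a brown foot 24 mm (x) by 52 mm (y), 12 mm high, with a turned round handle up to 28 mm across above it, 74 mm high in all, about 60 g. The point is half-way up, on the handle's axis, 37 mm above its foot. z is its upright axis.
- clips_center (a point): Open clear plastic box of paper clips, 50 mm (x) by 70 mm (y), 22 mm high, walls 2 mm, about 50 g; the clips are fixed in it. The point is its centre, 11 mm above its underside. z is its upright axis.
- eraser_center (a point): Eraser lying flat, white with a blue sleeve, 19 mm (x) by 42 mm (y), 12 mm high, about 16 g, the lowest of the four things. The point is its centre, 6 mm above its underside. z is its upright axis.
- tray_1_floor (a point): One of four identical shallow white organiser trays with grey felt floors, fixed to the desk side by side in a slanting row at the back, about 100 mm from centre to centre; 110 mm front to back (x), 94 mm along the row (y), rim 8 mm high and 3 mm thick. The point is the centre of its inner floor, 3 mm above the desk; x points away from the robot, y along the row to the left, z up. This is the tray at the left (far) end of the row.
- tray_2_floor (a point): One of four identical shallow white organiser trays with grey felt floors, fixed to the desk side by side in a slanting row at the back, about 100 mm from centre to centre; 110 mm front to back (x), 94 mm along the row (y), rim 8 mm high and 3 mm thick. The point is the centre of its inner floor, 3 mm above the desk; x points away from the robot, y along the row to the left, z up. This is the second tray from the left.
- tray_3_floor (a point): One of four identical shallow white organiser trays with grey felt floors, fixed to the desk side by side in a slanting row at the back, about 100 mm from centre to centre; 110 mm front to back (x), 94 mm along the row (y), rim 8 mm high and 3 mm thick. The point is the centre of its inner floor, 3 mm above the desk; x points away from the robot, y along the row to the left, z up. This is the third tray from the left.
- tray_4_floor (a point): One of four identical shallow white organiser trays with grey felt floors, fixed to the desk side by side in a slanting row at the back, about 100 mm from centre to centre; 110 mm front to back (x), 94 mm along the row (y), rim 8 mm high and 3 mm thick. The point is the centre of its inner floor, 3 mm above the desk; x points away from the robot, y along the row to the left, z up. This is the tray at the right (near) end of the row.
- dispenser: Black adhesive tape dispenser, loose, 44 mm (x) by 148 mm (y), 66 mm high, which stands beyond one end of the row of trays, about 110 mm from the centre of tray 1 (left end) or tray 4 (right end); a two-hole punch, 79 mm by 110 mm and 70 mm high, stands fixed beyond the other end in the same way. Origin: centre of its underside.

How it is judged:
By the outcome, as a careful person would: the job done as asked, in the order asked, and still so for the second after the job is handed in, with the robot touching nothing.
It also fails if it takes over 112 s, if anything falls off the work surface, if the arm or the gripper's body presses on something with over 40 N, if the wrist force passes 120 N, or if a joint passes its speed limit or range.

## Working session

There is one attempt and no reset: what is moved stays moved. The work goes in short steps, Python scripts to look and compute and a tool call to move; the robot and the scene stay as the last step left them, time stands still between calls to the robot, and variables do not carry over. Pictures are saved under pics/ and viewed, and the job is handed in when it is done.

Besides the shell and the picture viewer there is one more tool, called after "Emit:" as name([rows], argument=value, ...), one row to a line, values as JSON. apply_moves: Moves the arm, as the interface text tells. Its arguments: {"type":"object","properties":{"steps":{"type":"array"},"squeeze":{"type":"number"}},"required":["steps"]}

```bash
mkdir -p pics; ls; python3 - <<'E'
from workcell import *
import cv2
s=get_state();print(s)
for n in ["scene","top","wrist"]:
    c=camera(n);cv2.imwrite(f"pics/{n}0.png",c["color"])
    print(n,{k:v for k,v in c.items() if k!="color"})
E
```

```text
pics
{'time_s': 0.0, 'qpos': array([-1.45938725e+00,  3.13433855e-01,  1.49844840e+00, -5.54941732e-06,
        1.33102803e+00, -2.23398507e-01]), 'qvel': array([-0.00076109, -0.00095848, -0.00073757,  0.0013018 , -0.00112124,
        0.00116252]), 'joint_torque': array([-7.52360556e-04, -4.12272978e+01, -2.59735143e+01, -2.43265995e-04,
        4.25328151e-03,  5.03874514e-05]), 'tool_pos': array([ 172.46854129, -495.60353961,  249.73907203]), 'orientation': array([-3.14130599e+00,  1.28607796e-03, -1.23598724e+00]), 'wrist_force': array([0.18191273, 0.32367459, 0.08083142]), 'ft_torque': array([0.02197135, 0.02481415, 0.03524994]), 'gripper_width': 1.0026456531001917}
scene {'fx': 462.26175171529377, 'fy': 462.26175171529377, 'cx': 260.5497805506733, 'cy': 184.4418433342224, 'k1': -0.06179818080230143, 'rvec': array([ 0.77389758, -2.69968479,  0.92190632]), 'tvec': array([534.05693413, 167.12014364, 935.72504069])}
top {'fx': 436.849075755276, 'fy': 436.849075755276, 'cx': 253.64969107740626, 'cy': 183.40794934878775, 'k1': -0.073466128341598, 'rvec': array([ 2.15827525, -2.09847035,  0.19976735]), 'tvec': array([ 117.84275712,  565.5013854 , 1172.58554288])}
wrist {'fx': 307.37739057632973, 'fy': 307.37739057632973, 'cx': 261.3621063854888, 'cy': 191.9235630951392, 'k1': -0.07671025670424214, 'hand_eye': array([[ 9.99999751e-01, -1.32207706e-04,  6.92891421e-04,
        -3.55209461e-01],
       [-6.47310802e-05,  9.60935137e-01,  2.76773660e-01,
        -7.03961946e+01],
       [-7.02415323e-04, -2.76773636e-01,  9.60934889e-01,
        -1.22981717e+02],
       [ 0.00000000e+00,  0.00000000e+00,  0.00000000e+00,
         1.00000000e+00]])}
```

View pics/scene0.png

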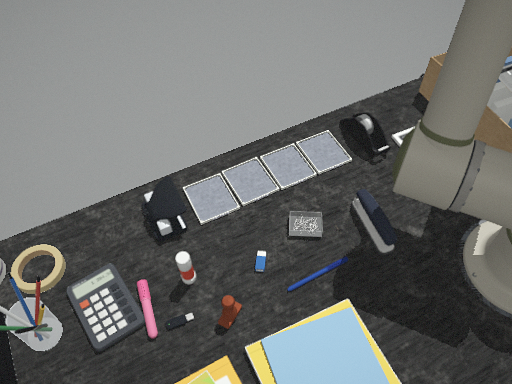

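View pics/top0.png

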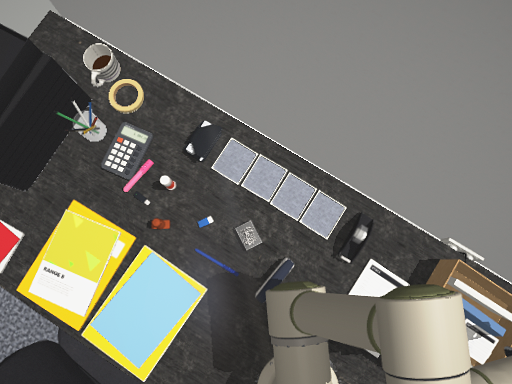

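View pics/wrist0.png

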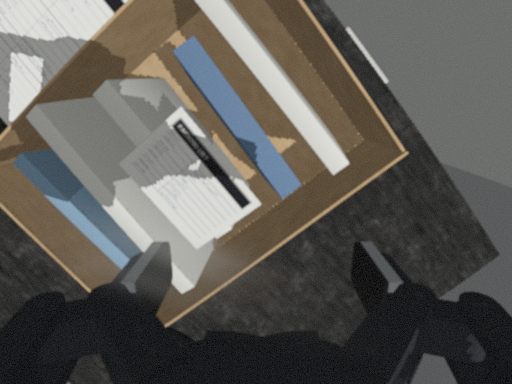

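```bash
python3 - <<'E'
import cv2,numpy as np
s=cv2.imread("pics/scene0.png");t=cv2.imread("pics/top0.png")
f=lambda im,x,y,r=36:cv2.resize(im[y-r:y+r,x-r:x+r],(390,290),interpolation=cv2.INTER_CUBIC)
cv2.imwrite("pics/zoom.png",np.vstack([np.hstack([f(s,163,208),f(s,365,133)]),np.hstack([f(t,200,140),f(t,355,237)])]))
cv2.imwrite("pics/topz.png",cv2.resize(t[110:290,90:330],(800,600),interpolation=cv2.INTER_CUBIC))
cv2.imwrite("pics/scz.png",cv2.resize(s[170:350,120:360],(800,600),interpolation=cv2.INTER_CUBIC))
E
```

```text
(no output)
```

View pics/zoom.png

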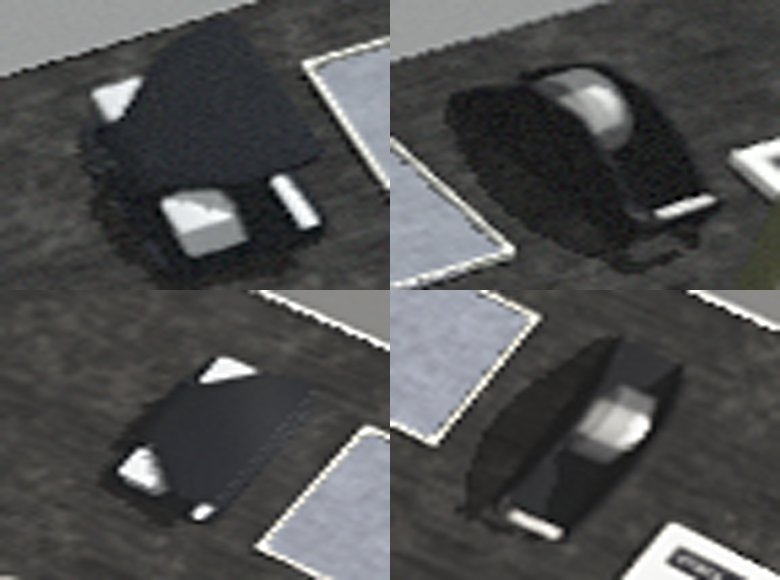

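View pics/topz.png

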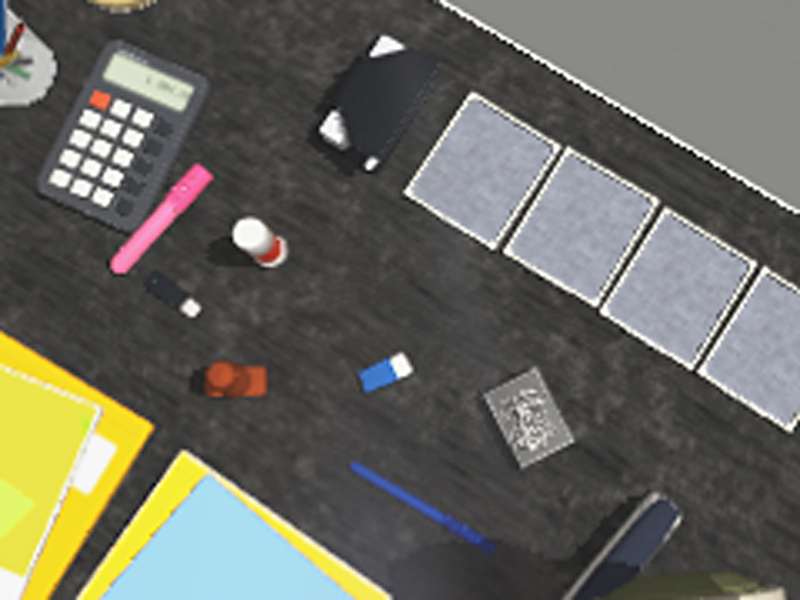

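View pics/scz.png

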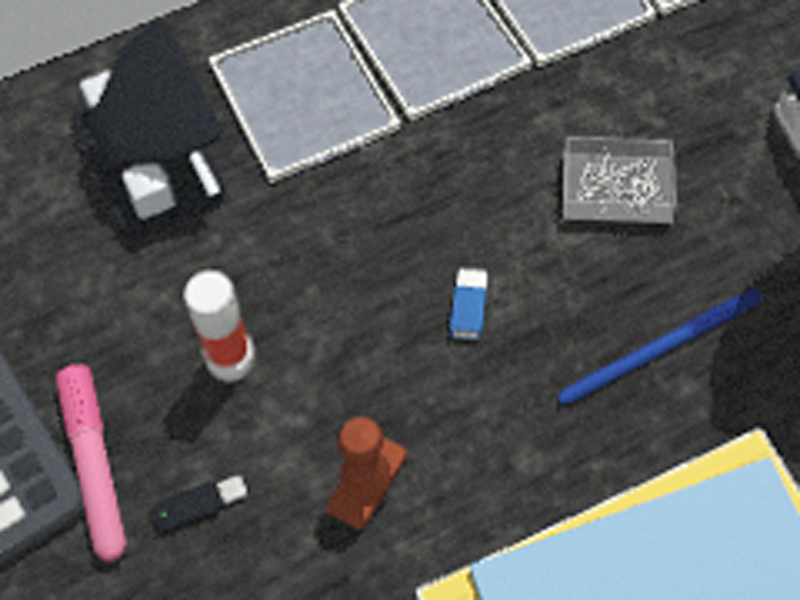

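```bash
cat > h.py <<'E'
import cv2,numpy as np
from workcell import *
from scipy.spatial.transform import Rotation as Ro
def cal(c,st=None):
    K=np.array([[c["fx"],0,c["cx"]],[0,c["fy"],c["cy"]],[0,0,1.]]);d=np.array([c["k1"],0,0,0,0])
    if "rvec" in c:
        R=cv2.Rodrigues(np.array(c["rvec"]))[0];t=np.array(c["tvec"]);C=-R.T@t;Rw=R.T
    else:
        T=np.eye(4);T[:3,:3]=Ro.from_euler("xyz",st["orientation"]).as_matrix();T[:3,3]=st["tool_pos"]
        M=T@np.array(c["hand_eye"]);C=M[:3,3];Rw=M[:3,:3]
    return K,d,Rw,C
def rays(px,cl):
    K,d,Rw,C=cl
    n=cv2.undistortPoints(np.array(px,float).reshape(-1,1,2),K,d).reshape(-1,2)
    return np.c_[n,np.ones(len(n))]@Rw.T
def plane(px,cl,z):
    r=rays(px,cl);C=cl[3]
    return C+r*((z-C[2])/r[:,2])[:,None]
def two(p1,c1,p2,c2):
    a=rays([p1],c1)[0];b=rays([p2],c2)[0]
    s=np.linalg.lstsq(np.c_[a,-b],c2[3]-c1[3],rcond=None)[0]
    P,Q=c1[3]+s[0]*a,c2[3]+s[1]*b
    return (P+Q)/2,np.linalg.norm(P-Q)
def proj(P,cl):
    K,d,Rw,C=cl
    R=Rw.T;return cv2.projectPoints(np.array(P,float).reshape(-1,1,3),cv2.Rodrigues(R)[0],-R@C,K,d)[0].reshape(-1,2)
def blobs(m,amin=10):
    n,l,s,c=cv2.connectedComponentsWithStats(m.astype(np.uint8),connectivity=4)
    return [(s[i],c[i],l==i) for i in range(1,n) if s[i][4]>=amin]
E
cat > m.py <<'E'
from h import *
for n in ["top","scene"]:
    c=camera(n);cl=cal(c);im=c["color"];hsv=cv2.cvtColor(im,cv2.COLOR_BGR2HSV).astype(int);H,S,V=hsv[...,0],hsv[...,1],hsv[...,2]
    B,G,R=[im[...,i].astype(int) for i in range(3)]
    print(n)
    tr=(abs(H-112)<14)&(S>20)&(S<70)&(V>120)
    tr=cv2.morphologyEx(tr.astype(np.uint8),cv2.MORPH_OPEN,np.ones((3,3)))
    for s,ce,l in blobs(tr,400):
        k=cv2.findContours(l.astype(np.uint8),0,2)[0][0]
        b=cv2.boxPoints(cv2.minAreaRect(plane(k.reshape(-1,2),cl,3)[:,:2].astype(np.float32)))
        (cx,cy),wh,a=cv2.minAreaRect(plane(k.reshape(-1,2),cl,3)[:,:2].astype(np.float32))
        print(" tray",s[:4],plane([ce],cl,3)[0][:2].round(1),"rect",round(cx,1),round(cy,1),np.round(wh,1),round(a,1))
    bl=(abs(H-107)<10)&(S>150)&(V>90)
    for s,ce,l in blobs(bl,15): print(" blue",s,ce.round(1),plane([ce],cl,12)[0].round(1))
    br=(H<14)&(S>110)&(V>40)
    for s,ce,l in blobs(br,15):print(" red/brown",s,ce.round(1),plane([ce],cl,0)[0].round(1))
E
python3 m.py
```

```text
top
 tray [215 142  40  40] [637.1 189.1] rect 637.7 192.2 [ 84.5 100. ] 59.2
 tray [244 157  40  42] [589.6 103.7] rect 589.7 103.4 [ 84.3 100.5] 60.8
 tray [274 176  40  42] [538.8  17.1] rect 537.6 18.1 [ 84.3 100.4] 59.9
 tray [303 194  41  42] [484.8 -68.4] rect 486.1 -68.0 [84.4 99.8] 59.1
 blue [ 89 102   2  24  27] [ 89.9 112.6] [771.6 632.3  12. ]
 blue [198 218  11  10  65] [203.  222.4] [452.1 274.7  12. ]
 blue [195 249  40  24  84] [215.  260.7] [345.4 236.1  12. ]
 red/brown [ 93  55  18  14 157] [101.2  61.8] [942.9 619.3   0. ]
 red/brown [ 92 117   5   9  19] [ 93.9 121. ] [749.3 621.8   0. ]
 red/brown [117 137   6   6  26] [119.5 139.5] [693.3 538.3   0. ]
 red/brown [167 181   7   8  24] [171.  185.2] [558.9 374.6   0. ]
 red/brown [151 218  19  11 181] [159.9 223.7] [445.9 400.1   0. ]
scene
 tray [310 142  35  26] [474.2 -54.7] rect 477.7 -55.4 [82.9 67.8] 52.0
 tray [272 152  39  23] [540.2  13.8] rect 538.8 10.2 [91.2 67.3] 29.6
 tray [225 166  49  27] [594.8 104.2] rect 595.2 107.8 [85.3 97.7] 57.9
 tray [194 177  42  43] [628.2 202. ] rect 642.1 194.5 [84.1 98.9] 57.6
 tray [263 309 124  75] [262.9 372. ] rect 258.1 384.5 [179.7 149.3] 52.0
 blue [255 256  11  15 116] [259.8 262.5] [456.4 280.1  12. ]
 blue [288 259  54  32 261] [314.4 275. ] [349.4 246.6  12. ]
 blue [ 10 278  26  48 151] [ 22.5 301.6] [801.8 599.7  12. ]
 red/brown [180 266  14  14 105] [187.8 273.7] [569.9 373.5   0. ]
 red/brown [ 35 281   6  44 154] [ 37.  300.9] [786.4 581.8   0. ]
 red/brown [218 295  24  34 483] [228.8 310.9] [454.8 394.7   0. ]
 red/brown [ 80 300   9   9  55] [ 84.1 303.8] [702.4 534.7   0. ]
```

Emit:
apply_moves([
  [0, [14, 36, 3], [0, 0, 0]],
  [0, [30, 73, 3], [0, 0, 0]],
  [0, [30, 73, 3], [0, 0, 0]],
  [0, [30, 73, 3], [0, 0, 0]],
  [0, [30, 73, 3], [0, 0, 0]],
  [0, [30, 73, 3], [0, 0, 0]],
  [0, [30, 73, 3], [0, 0, 0]],
  [0, [30, 73, 3], [0, 0, 0]],
  [0, [30, 73, 3], [0, 0, 0]],
  [0, [30, 73, 3], [0, 0, 0]],
])

```text
time_s: 1.5
tool_pos: [410.0, 84.0, 274.9]
orientation: [-3.141, -0.0, -1.236]
wrist_force: [1.6, -1.4, 0.5]
gripper_width: 0.998
```

Emit:
apply_moves([
  [0, [6, 15, 0], [0, 0, 0]],
  [0, [6, 15, 0], [0, 0, 0]],
  [0, [6, 15, 0], [0, 0, 0]],
  [0, [6, 15, 0], [0, 0, 0]],
  [0, [6, 15, 0], [0, 0, 0]],
  [0, [6, 15, 0], [0, 0, 0]],
])

```text
time_s: 2.25
tool_pos: [469.5, 231.0, 274.8]
orientation: [-3.141, -0.0, -1.237]
wrist_force: [-0.6, 0.3, -0.4]
gripper_width: 1.0
```

```bash
python3 - <<'E'
from h import *
s=get_state();c=camera("wrist");cv2.imwrite("pics/w1.png",c["color"]);print(s["tool_pos"],s["orientation"],s["qpos"])
t=camera("top");cv2.imwrite("pics/t1.png",t["color"])
E
```

```text
[469.50774104 230.95466975 274.81306241] [-3.14142590e+00 -1.19296929e-04 -1.23726602e+00] [ 2.33058349e-01  2.91891508e-01  1.46147772e+00 -1.03695861e-04
  1.38804555e+00  1.47034319e+00]
```

View pics/w1.png

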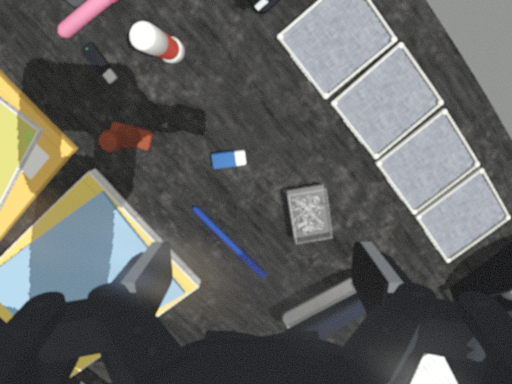

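```bash
cat > mw.py <<'E'
from h import *
import sys
s=get_state();c=camera("wrist");cl=cal(c,s);im=c["color"];cv2.imwrite(f"pics/{sys.argv[1]}.png",im)
hsv=cv2.cvtColor(im,cv2.COLOR_BGR2HSV).astype(int);H,S,V=hsv[...,0],hsv[...,1],hsv[...,2]
def rect(l,z):
    k=cv2.findContours(l.astype(np.uint8),0,2)[0];k=max(k,key=len)
    P=plane(k.reshape(-1,2),cl,z)[:,:2].astype(np.float32);(a,b),wh,an=cv2.minAreaRect(P)
    return round(a,1),round(b,1),np.round(wh,1),round(an,1)
tr=(abs(H-112)<14)&(S>20)&(S<75)&(V>100)
tr=cv2.morphologyEx(tr.astype(np.uint8),cv2.MORPH_CLOSE,np.ones((3,3)))
tr=cv2.morphologyEx(tr,cv2.MORPH_OPEN,np.ones((5,5)))
for q,ce,l in blobs(tr,2000): print("tray",q,rect(l,3))
bl=(abs(H-107)<14)&(S>120)&(V>60)
for q,ce,l in blobs(bl,80): print("blue",q,ce.round(1),rect(l,12))
br=(H<14)&(S>110)&(V>40)
for q,ce,l in blobs(br,80): print("brown",q,ce.round(1),"z12",rect(l,12),"z74",rect(l,74))
wh=(S<40)&(V>150)
for q,ce,l in blobs(wh,80): print("white",q,ce.round(1),"z12",rect(l,12),"z92",rect(l,92))
E
python3 mw.py w2
python3 - <<'E'
import cv2,numpy as np
t=cv2.imread("pics/w2.png")
f=lambda x,y,w,h:cv2.resize(t[y:y+h,x:x+w],(400,300),interpolation=cv2.INTER_CUBIC)
cv2.imwrite("pics/w2z.png",np.vstack([np.hstack([f(80,100,120,90),f(110,5,100,75)]),np.hstack([f(190,130,80,60),f(265,165,100,90)])]))
E
```

```text
tray [   0  194  147  119 9827] (207.3, 452.7, array([139.9, 278. ]), 51.7)
blue [211 151  25  19 369] [222.7 159.6] (455.3, 278.2, array([21.3, 29.3]), 26.1)
blue [193 206  73  72 664] [228.  240.8] (348.3, 235.1, array([140.7,  10.3]), 60.9)
brown [158  35  20  24 218] [170.1  49.5] z12 (560.7, 377.1, array([19. , 27.8]), 81.3) z74 (556.7, 357.4, array([15.9, 23.3]), 81.3)
brown [  99  122   54   31 1164] [124.8 137.5] z12 (443.7, 404.8, array([37.4, 71.3]), 21.7) z74 (458.5, 380.6, array([31.4, 59.8]), 21.7)
white [255   0  13  11  89] [260.6   4.3] z12 (642.0, 291.5, array([ 7.5, 15.8]), 58.6) z92 (620.0, 283.8, array([ 6. , 12.5]), 58.6)
white [ 277    0  121  100 7170] [335.9  41.2] z12 (637.4, 195.4, array([ 94.3, 111.8]), 59.1) z92 (616.4, 207.7, array([74.8, 88.7]), 59.1)
white [129  21  39  34 958] [147.7  38. ] z12 (565.9, 405.1, array([46.8, 33. ]), 90.0) z92 (559.7, 373.9, array([37.1, 26.2]), 90.0)
white [163  37  21  26 164] [176.8  52.3] z12 (560.2, 370.2, array([19.8, 29.3]), 82.5) z92 (555.1, 346.2, array([15.7, 23.2]), 82.5)
white [ 331   42  113  118 6840] [387.3 
[... 497 characters left out ...]
 ]), 25.4)
white [ 416  168   95   95 4665] [463.4 215.6] z12 (488.8, -60.6, array([ 96.1, 111.8]), 58.5) z92 (498.6, 4.7, array([76.2, 88.6]), 58.5)
white [ 88 171  74  72 586] [128.6 210.4] z12 (351.1, 383.8, array([132.2,  12. ]), 57.5) z92 (389.4, 357.0, array([104.8,   9.5]), 57.5)
white [ 288  187   39   51 1234] [307.8 210.4] z12 (425.0, 148.9, array([64.6, 48.5]), 29.6) z92 (448.0, 170.8, array([51.2, 38.5]), 29.6)
white [171 251  30  39 301] [185.3 269.4] z12 (286.9, 282.6, array([68.3, 14.2]), 53.7) z92 (338.6, 276.8, array([54.1, 11.3]), 53.7)
white [ 410  354   48   30 1012] [433.1 370.9] z12 (236.1, -166.5, array([64.4, 88.6]), 14.0) z92 (298.3, -79.2, array([51. , 70.3]), 14.0)
```

View pics/w2z.png

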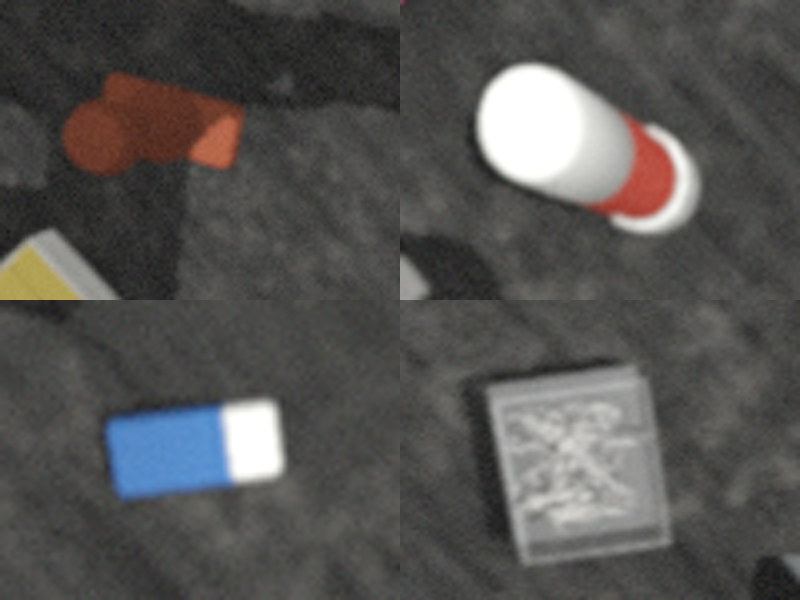

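```bash
python3 - <<'E'
from h import *
s=get_state();c=camera("wrist");cl=cal(c,s);im=c["color"]
hsv=cv2.cvtColor(im,cv2.COLOR_BGR2HSV).astype(int);H,S,V=hsv[...,0],hsv[...,1],hsv[...,2]
def rect(m,z):
    k=max(cv2.findContours(m.astype(np.uint8),0,2)[0],key=len)
    (a,b),wh,an=cv2.minAreaRect(plane(k.reshape(-1,2),cl,z)[:,:2].astype(np.float32));return round(a,1),round(b,1),np.round(wh,1),round(an,1)
for q,ce,l in blobs((S<40)&(V>150),4000): print("tray z8",rect(l,8))
m=np.zeros(V.shape,bool);m[140:180,200:255]=1
print("eraser",rect(m&(V>110),12))
m[:]=0;m[175:255,275:345]=1
print("clips z22",rect(m&(V>80)&(S<60),22),"z0")
print(proj([[425,150,0],[425,150,22]],cl))
E
```

```text
tray z8 (638.4, 195.0, array([ 95.8, 112.6]), 59.5)
tray z8 (590.6, 106.7, array([ 95.9, 112.5]), 60.9)
tray z8 (513.7, -21.5, array([196.7, 113.5]), 59.4)
eraser (458.1, 271.0, array([21.8, 44.5]), 26.1)
clips z22 (428.5, 151.3, array([95.5, 66.4]), 40.2) z0
[[306.69755282 209.17993428]
 [309.09106765 214.75361357]]
```

Emit:
apply_moves([
  [0, [-1.2, 4, -4], [0, 0, 0.17]],
  [0, [-1.2, 4, -9], [0, 0, 0.34]],
  [0, [-1.2, 4, -12.5], [0, 0, 0.51]],
  [0, [-1.2, 4, -12.5], [0, 0, 0.68]],
  [0, [-1.2, 4, -12.5], [0, 0, 0.85]],
  [0, [-1.2, 4, -12.5], [0, 0, 1.02]],
  [0, [-1.2, 4, -12.5], [0, 0, 1.19]],
  [0, [-1.2, 4, -12.5], [0, 0, 1.36]],
  [0, [-1.2, 4, -12.5], [0, 0, 1.53]],
  [0, [-1.2, 4, -12.5], [0, 0, 1.69]],
])

```text
time_s: 3.7
tool_pos: [457.7, 271.6, 149.7]
orientation: [3.142, -0.0, 0.459]
wrist_force: [-0.7, 0.1, 0.2]
gripper_width: 1.0
```

```bash
cat > er.py <<'E'
from h import *
import sys
s=get_state();c=camera("wrist");cl=cal(c,s);im=c["color"];cv2.imwrite(f"pics/{sys.argv[1]}.png",im)
print(s["tool_pos"].round(1),s["orientation"].round(3),s["qpos"].round(2))
hsv=cv2.cvtColor(im,cv2.COLOR_BGR2HSV).astype(int);H,S,V=hsv[...,0],hsv[...,1],hsv[...,2]
b=[x for x in blobs((abs(H-107)<14)&(S>120)&(V>60),80)]
for q,ce,l in b:
    x,y,w,h=q[:4];k=max(cv2.findContours(l.astype(np.uint8),0,2)[0],key=len)
    print(q,cv2.minAreaRect(plane(k.reshape(-1,2),cl,12)[:,:2].astype(np.float32)))
for q,ce,l in blobs((V>125),200):
    k=max(cv2.findContours(l.astype(np.uint8),0,2)[0],key=len)
    print("bright",q,cv2.minAreaRect(plane(k.reshape(-1,2),cl,12)[:,:2].astype(np.float32)))
E
python3 er.py w3
```

```text
[457.7 271.6 149.7] [ 3.142 -0.     0.459] [ 0.32  0.43  1.61  0.    1.1  -0.14]
[  74  117  120   96 1633] ((346.541748046875, 236.8208770751953), (141.89820861816406, 10.243265151977539), 61.419315338134766)
[250 162  24  33 699] ((454.5246887207031, 278.65728759765625), (19.999454498291016, 28.66918182373047), 26.308683395385742)
bright [    0     0   213   109 13022] ((292.2373352050781, 313.44561767578125), (179.02276611328125, 87.4219970703125), 22.918212890625)
bright [ 481    0   31  111 1773] ((590.9127197265625, 467.6096496582031), (23.51545524597168, 95.417236328125), 49.80268096923828)
bright [401  19  21  22 280] ((507.1001281738281, 440.82513427734375), (13.894272804260254, 12.70793628692627), 59.0661506652832)
bright [ 403  115  105   46 3719] ((590.3292846679688, 386.3053283691406), (98.64717102050781, 37.96259689331055), 26.197603225708008)
bright [  74  118  120   95 1434] ((346.6545104980469, 236.58572387695312), (140.1744842529297, 8.532543182373047), 61.42373275756836)
bright [ 250  162   23   48 1075] ((457.24566650390625, 272.1744384765625), (19.663970947265625
[... 267 characters left out ...]
 78.3729248046875), 52.077247619628906)
bright [436 245  27  45 398] ((661.0409545898438, 280.62139892578125), (8.359967231750488, 58.18308639526367), 60.171974182128906)
bright [ 166  253   46   56 1715] ((437.78118896484375, 157.15664672851562), (44.0216178894043, 63.55929183959961), 14.498859405517578)
bright [ 319  286   49   58 1573] ((597.1982421875, 189.11428833007812), (41.33503723144531, 60.01828384399414), 59.12189483642578)
bright [270 310  69  35 801] ((566.7196655273438, 161.52574157714844), (73.49630737304688, 37.38180160522461), 13.893632888793945)
bright [414 366  43  18 413] ((738.8831176757812, 162.0181884765625), (53.16130065917969, 26.281583786010742), 21.230548858642578)
```

View pics/w3.png

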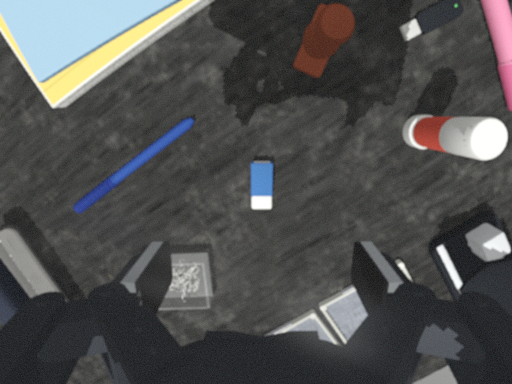

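Emit:
apply_moves([
  [0, [0, 0, -6], [0, 0, 0]],
  [0, [0, 0.1, -11], [0, 0, 0]],
  [0, [0, 0.1, -12.7], [0, 0, 0]],
  [0, [0, 0.1, -12.7], [0, 0, 0]],
  [1, [0, 0.1, -12.7], [0, 0, 0]],
  [1, [0, 0.1, -12.7], [0, 0, 0]],
  [1, [0, 0.1, -12.7], [0, 0, 0]],
  [1, [0, 0.1, -12.7], [0, 0, 0]],
  [1, [0, 0.1, -12.7], [0, 0, 0]],
  [1, [0, 0.1, -12.7], [0, 0, 0]],
], squeeze=30)

```text
time_s: 5.0
tool_pos: [457.9, 273.0, 23.2]
orientation: [3.141, -0.001, 0.454]
wrist_force: [-1.2, -0.7, 6.1]
gripper_width: 0.207
```

Emit:
apply_moves([
  [1, [0, 0, 5], [0, 0, 0]],
  [1, [0, 0, 10], [0, 0, 0]],
  [1, [4, -1, 14], [0, 0, -0.16]],
  [1, [8, -3, 14], [0, 0, -0.33]],
  [1, [13, -5, 14], [0, 0, -0.5]],
  [1, [18, -7.8, 14], [0, 0, -0.66]],
  [1, [18, -7.8, 14], [0, 0, -0.82]],
  [1, [18, -7.8, 14], [0, 0, -0.98]],
  [1, [18, -7.8, 14], [0, 0, -0.98]],
  [1, [18, -7.8, 14], [0, 0, -0.98]],
])

```text
time_s: 6.25
tool_pos: [637.5, 194.9, 162.6]
orientation: [3.142, 0.0, -0.523]
wrist_force: [-0.4, -0.8, 0.5]
gripper_width: 0.208
```

```bash
cat > tr.py <<'E'
from h import *
import sys
s=get_state();c=camera("wrist");cl=cal(c,s);im=c["color"];cv2.imwrite(f"pics/{sys.argv[1]}.png",im)
print(s["tool_pos"].round(1),s["orientation"].round(3),s["qpos"].round(2),s["gripper_width"])
hsv=cv2.cvtColor(im,cv2.COLOR_BGR2HSV).astype(int);H,S,V=hsv[...,0],hsv[...,1],hsv[...,2]
for q,ce,l in blobs((S<60)&(V>140),1500):
    k=max(cv2.findContours(l.astype(np.uint8),0,2)[0],key=len)
    r=cv2.minAreaRect(plane(k.reshape(-1,2),cl,8)[:,:2].astype(np.float32));print("bright",q[:4],np.round(r[0],1),np.round(r[1],1),round(r[2],1))
E
python3 tr.py w4
```

```text
[637.5 194.9 162.6] [ 3.142  0.    -0.523] [ 0.12  0.7   1.13 -0.    1.31  0.64] 0.20808580128001125
bright [369   0 143 355] [775.8  72.1] [409.5 163.3] 73.4
bright [ 0  4 57 52] [528.3 416.8] [37.5 57.9] 45.9
bright [202 128 125 146] [628.  173.6] [145.  115.7] 59.5
bright [208 231  95 106] [581.8 101.6] [133.3  82.1] 71.9
```

View pics/w4.png

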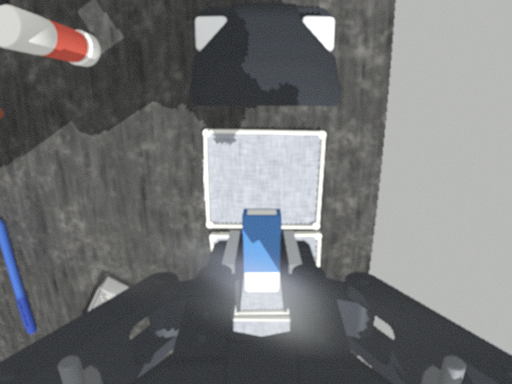

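```bash
python3 - <<'E'
from h import *
s=get_state();c=camera("wrist");cl=cal(c,s)
P=plane([[203,129.5],[326.5,130.5],[321.5,230],[207,229]],cl,8);print(P.round(1),P.mean(0))
d=lambda a,b:np.linalg.norm(P[a]-P[b]);print(d(0,1),d(1,2),d(2,3),d(3,0),np.degrees(np.arctan2(*(P[1]-P[0])[1::-1])))
E
```

```text
[[616.6 263.    8. ]
 [711.8 207.1   8. ]
 [664.3 123.7   8. ]
 [567.9 180.6   8. ]] [640.12993448 193.60959909   8.        ]
110.36940734698204 95.96866366999019 112.01041719591836 95.73218924431916 -30.41937535399131
```

Emit:
apply_moves([
  [1, [0.2, -0.1, -5], [0, 0, 0]],
  [1, [0.2, -0.1, -10], [0, 0, 0]],
  [1, [0.2, -0.1, -12.8], [0, 0, 0]],
  [1, [0.2, -0.1, -13.6], [0, 0, 0]],
  [1, [0.2, -0.1, -13.6], [0, 0, 0]],
  [0.5, [0.2, -0.1, -13.6], [0, 0, 0]],
  [0.5, [0.2, -0.1, -13.6], [0, 0, 0]],
  [0.5, [0.2, -0.1, -13.6], [0, 0, 0]],
  [0.5, [0.2, -0.1, -10], [0, 0, 0]],
  [0.3, [0.2, -0.1, -4], [0, 0, 0]],
])

```text
time_s: 7.6
tool_pos: [638.6, 193.6, 121.9]
orientation: [3.139, 0.004, -0.526]
wrist_force: [-0.6, 0.4, -0.2]
gripper_width: 0.692
```

Emit:
apply_moves([
  [0, [-5, -1, 5], [0, 0, -0.1]],
  [0, [-10, -2, 7], [0, 0, -0.2]],
  [0, [-15, -3, 7], [0, 0, -0.3]],
  [0, [-21, -4, 7], [0, 0, -0.4]],
  [0, [-21, -4, 7], [0, 0, -0.52]],
  [0, [-21, -4, 7], [0, 0, -0.52]],
  [0, [-21, -4, 7], [0, 0, -0.52]],
])

```text
time_s: 8.48
tool_pos: [430.2, 153.9, 192.7]
orientation: [-3.141, -0.0, -1.044]
wrist_force: [0.0, -0.1, 0.2]
gripper_width: 1.003
```

```bash
python3 tr.py w5; python3 - <<'E'
from h import *
cv2.imwrite("pics/t2.png",cv2.resize(camera("top")["color"][110:290,90:330],(800,600),interpolation=cv2.INTER_CUBIC))
E
```

```text
[430.2 153.9 192.7] [-3.141 -0.    -1.044] [ 0.09  0.22  1.78 -0.    1.14  1.13] 1.0031714154556937
bright [290   0  86  37] [591.5 172. ] [31.4 78.3] 31.6
bright [316   0 143 130] [590.3 106.8] [ 96.1 113.1] 60.9
bright [  0  76 115 230] [275.7 327.1] [277.9 136.5] 17.7
bright [359  81 152 201] [513.2 -21.7] [197.5 114.2] 59.3
bright [  0 125  89 168] [252.8 331.5] [214.3 104.2] 11.1
bright [239 150  52  72] [420.9 145.5] [76.5 52.1] 29.5
bright [210 275 119  52] [302.9  73.3] [ 31.9 144.8] 48.0
```

View pics/w5.png

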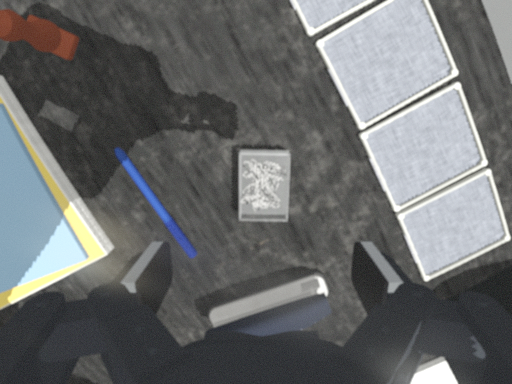

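View pics/t2.png

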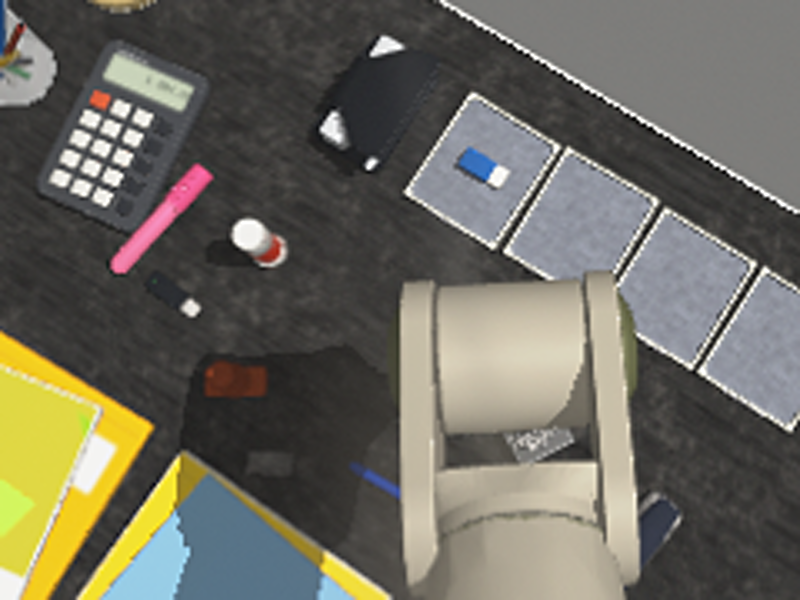

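```bash
python3 - <<'E'
import cv2
t=cv2.imread("pics/w5.png");cv2.imwrite("pics/w5z.png",cv2.resize(t[140:230,225:305],(533,600),interpolation=cv2.INTER_CUBIC))
from h import *
c=camera("wrist");cl=cal(c,get_state());print(proj([cl[3]-[0,0,300]],cl))
E
```

```text
[[261.19465574 103.86070163]]
```

View pics/w5z.png

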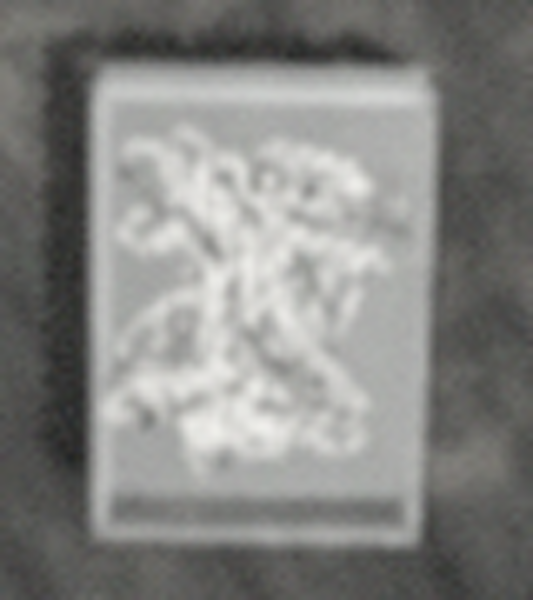

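```bash
python3 - <<'E'
from h import *
s=get_state();c=camera("wrist");cl=cal(c,s)
P=plane(np.array([[90,82],[437,85],[420,545],[92,543]])/6.667+[225-.5,140-.5],cl,22);print(P.round(1),P.mean(0))
d=lambda a,b:np.linalg.norm(P[a]-P[b]);print(d(0,1),d(1,2),d(2,3),d(3,0),np.degrees(np.arctan2(*(P[1]-P[0])[1::-1])),np.degrees(np.arctan2(*(P[2]-P[3])[1::-1])),np.degrees(np.arctan2(*(P[0]-P[3])[1::-1])),np.degrees(np.arctan2(*(P[1]-P[2])[1::-1])))
b=plane(np.array([[98,65],[428,68]])/6.667+[224.5,139.5],cl,0);print(b,np.linalg.norm(b[0]-b[1]))
u=np.array([np.cos(.505),np.sin(.505)]);print(b[:,:2].mean(0)-35*u)
E
```

```text
[[441.1 186.3  22. ]
 [465.8 142.9  22. ]
 [404.1 108.1  22. ]
 [379.2 151.8  22. ]] [422.56650661 147.27762273  22.        ]
49.93347045358816 70.84441372022418 50.31323160619569 70.93601856578887 -60.359580180348686 -60.257543227931876 29.184770753315647 29.49125545505716
[[440.31711117 186.3202122    0.        ]
 [465.4892518  142.0386777    0.        ]] 50.93614592466111
[422.27207488 147.24618454]
```

Emit:
apply_moves([
  [0, [-0.8, -0.7, -5], [0, 0, -0.013]],
  [0, [-0.8, -0.7, -10], [0, 0, -0.013]],
  [0, [-0.8, -0.7, -15], [0, 0, -0.013]],
  [0, [-0.8, -0.7, -17.4], [0, 0, -0.013]],
  [0, [-0.8, -0.7, -17.4], [0, 0, -0.013]],
  [1, [-0.8, -0.7, -17.4], [0, 0, -0.013]],
  [1, [-0.8, -0.7, -17.4], [0, 0, -0.013]],
  [1, [-0.8, -0.7, -17.4], [0, 0, -0.013]],
  [1, [-0.8, -0.7, -17.4], [0, 0, -0.013]],
], squeeze=35)

```text
time_s: 9.8
tool_pos: [422.3, 146.9, 19.8]
orientation: [-3.14, -0.001, -1.059]
wrist_force: [-0.5, 0.5, 5.7]
gripper_width: 0.573
```

Emit:
apply_moves([
  [1, [0, 0, 5], [0, 0, 0]],
  [1, [1, 0, 10], [0, 0, 0.06]],
  [1, [4, -1, 14], [0, 0, 0.15]],
  [1, [9, -2, 14], [0, 0, 0.28]],
  [1, [14, -3, 14], [0, 0, 0.4]],
  [1, [16.8, -4.1, 14], [0, 0, 0.53]],
  [1, [16.8, -4.1, 14], [0, 0, 0.53]],
  [1, [16.8, -4.1, 14], [0, 0, 0.53]],
  [1, [16.8, -4.1, 14], [0, 0, 0.53]],
])

```text
time_s: 10.92
tool_pos: [589.0, 106.3, 159.1]
orientation: [-3.141, -0.0, -0.529]
wrist_force: [-0.4, -0.3, -0.6]
gripper_width: 0.578
```

```bash
python3 tr.py w6
```

```text
[589.  106.3 159.1] [-3.141 -0.    -0.529] [-0.02  0.55  1.39  0.    1.2   0.51] 0.5779258063533295
bright [369   0 143 348] [726.7  -9.1] [392.7 160.9] 72.9
bright [193   6 137 119] [639.3 194.8] [ 95.6 111.7] 59.0
bright [182 128 161 209] [557.6  53.1] [221.7 161.4] 61.3
```

View pics/w6.png

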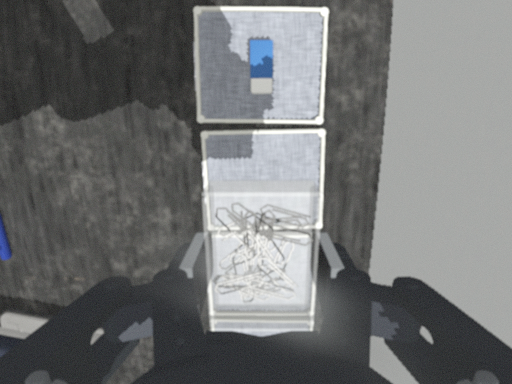

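```bash
python3 - <<'E'
from h import *
s=get_state();c=camera("wrist");cl=cal(c,s)
P=plane([[202,129.5],[326,129],[322.5,228.5]],cl,8);print(P.round(1),(P[0]+P[2])/2,np.linalg.norm(P[0]-P[1]),np.linalg.norm(P[2]-P[1]))
P=plane([[194,8],[328.5,8],[326,123.5],[196.5,122.5]],cl,8);print(P.round(1),P.mean(0))
E
```

```text
[[568.5 174.8   8. ]
 [663.2 120.    8. ]
 [617.2  37.5   8. ]] [592.87610986 106.13224715   8.        ] 109.33136187721031 94.50202709864112
[[616.1 261.2   8. ]
 [710.7 206.    8. ]
 [665.4 124.3   8. ]
 [567.7 182.4   8. ]] [639.96611809 193.46717707   8.        ]
```

Emit:
apply_moves([
  [1, [0.2, 0, -5], [0, 0, 0]],
  [1, [0.2, 0, -10], [0, 0, 0]],
  [1, [0.2, 0, -12.8], [0, 0, 0]],
  [1, [0.2, 0, -13.6], [0, 0, 0]],
  [1, [0.2, 0, -13.6], [0, 0, 0]],
  [0.28, [0.2, 0, -13.6], [0, 0, 0]],
  [0.28, [0.2, 0, -13.6], [0, 0, 0]],
  [0.28, [0.2, 0, -13.6], [0, 0, 0]],
  [0.28, [0.2, 0, -10], [0, 0, 0]],
  [0.2, [0.2, 0, -4], [0, 0, 0]],
])

```text
time_s: 12.28
tool_pos: [590.6, 105.8, 118.2]
orientation: [3.14, 0.004, -0.529]
wrist_force: [0.4, -0.8, 0.1]
gripper_width: 0.804
```

Emit:
apply_moves([
  [0, [-1, 2, 6], [0, 0, 0]],
  [0, [-4, 7, 11], [0, 0, 0]],
  [0, [-7, 12, 12], [0, 0, 0]],
  [0, [-11, 18, 12], [0, 0, 0]],
  [0, [-13.5, 22.5, 12], [0, 0, 0]],
  [0, [-13.5, 22.5, 12], [0, 0, 0]],
  [0, [-13.5, 22.5, 12], [0, 0, 0]],
  [0, [-13.5, 22.5, 12], [0, 0, 0]],
])

```text
time_s: 13.28
tool_pos: [457.4, 329.7, 238.5]
orientation: [3.141, -0.0, -0.531]
wrist_force: [0.0, 0.6, -0.2]
gripper_width: 1.0
```

```bash
python3 mw.py w7 | grep brown; python3 - <<'E'
from h import *
c=camera("wrist");s=get_state();cl=cal(c,s);print(s["tool_pos"],s["orientation"],proj([cl[3]-[0,0,300]],cl))
E
```

```text
brown [ 201   94   42   50 1247] [219.5 119.5] z12 (441.8, 398.9, array([35.9, 53. ]), 4.2) z74 (450.9, 397.4, array([29.5, 43.6]), 4.2)
[457.38148552 329.76539698 238.4878729 ] [ 3.14137947e+00  1.51986433e-05 -5.30905554e-01] [[261.29824699 103.77452231]]
```

View pics/w7.png

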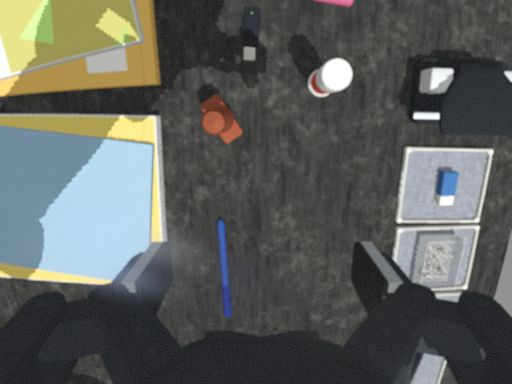

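```bash
python3 - <<'E'
import cv2,numpy as np
t=cv2.imread("pics/w7.png");f=lambda x,y:cv2.resize(t[y:y+60,x:x+60],(480,480),interpolation=cv2.INTER_CUBIC)
cv2.imwrite("pics/w7z.png",cv2.resize(np.hstack([f(192,88),f(300,48)]),(800,400)))
E
```

```text
(no output)
```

View pics/w7z.png

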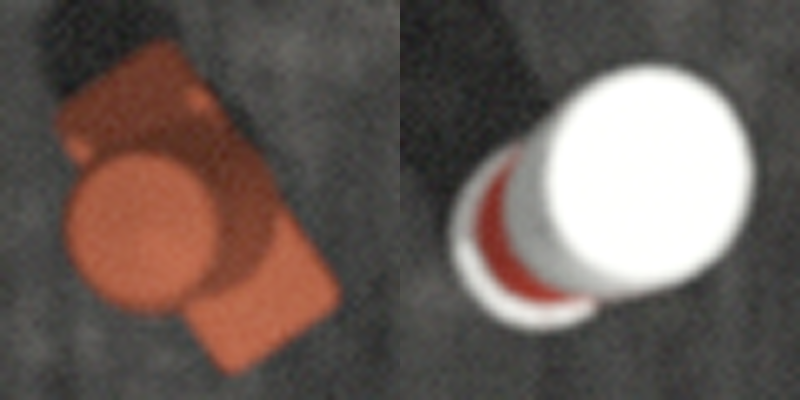

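```bash
python3 - <<'E'
from h import *
s=get_state();c=camera("wrist");cl=cal(c,s)
f=lambda p,x,y:np.array(p)/6.667+[x-.5,y-.5]
P=plane(f([[57,108],[172,40],[342,298],[235,375]],192,88),cl,12);print(P.round(1),P.mean(0))
d=lambda a,b:np.linalg.norm(P[a]-P[b]);an=lambda a,b:np.degrees(np.arctan2(*(P[b]-P[a])[1::-1]))
print(d(0,1),d(1,2),d(2,3),d(3,0),an(0,1),an(3,2),an(1,2),an(0,3))
T=plane(f([[141,232],[66,232],[217,232],[141,148],[141,314]],192,88),cl,74);print(T.round(1))
G=plane(f([[250,172],[147,172],[353,172]],300,48),cl,92);print(G.round(1))
for X in ([448.,397,74],[448,397,12]): print((proj([X],cl)-[191.5,87.5])*6.667)
print((proj([[559.,374,0]],cl)-[299.5,47.5])*6.667)
E
```

```text
[[435.  425.2  12. ]
 [457.2 424.6  12. ]
 [459.4 374.5  12. ]
 [437.  372.6  12. ]] [447.14736586 399.22606274  12.        ]
22.198085618857846 50.15847260616319 22.518554262720556 52.580381309103586 -1.5611515062801893 4.6603013859552895 -87.45586466793318 -87.85040552254893
[[446.2 399.2  74. ]
 [437.3 404.5  74. ]
 [455.2 393.8  74. ]
 [452.3 408.7  74. ]
 [440.1 389.7  74. ]]
[[560.2 380.4  92. ]
 [548.9 386.8  92. ]
 [571.5 374.   92. ]]
[[160.43339969 239.0280571 ]]
[[213.7286641 216.0398948]]
[[132.01364496 261.40250964]]
```

Emit:
apply_moves([
  [0, [-1.1, 4, -3], [0, 0, 0.15]],
  [0, [-1.1, 7, -6], [0, 0, 0.3]],
  [0, [-1.1, 7, -8], [0, 0, 0.45]],
  [0, [-1.1, 7, -8], [0, 0, 0.57]],
  [0, [-1.1, 7, -13], [0, 0, 0.57]],
  [0, [-1.1, 7, -17], [0, 0, 0.57]],
  [0, [-1.1, 7, -19], [0, 0, 0.57]],
  [0, [-1.1, 7, -19], [0, 0, 0.57]],
])

```text
time_s: 14.42
tool_pos: [445.4, 399.9, 47.3]
orientation: [3.14, 0.003, 0.04]
wrist_force: [1.1, 0.1, -0.5]
gripper_width: 1.001
```

Emit:
apply_moves([
  [1, [0, 0, 0], [0, 0, 0]],
  [1, [0, 0, 0], [0, 0, 0]],
  [1, [0, 0, 0], [0, 0, 0]],
  [1, [0, 0, 0], [0, 0, 0]],
  [1, [0, 0, 0], [0, 0, 0]],
  [1, [0, 0, 0], [0, 0, 0]],
], squeeze=35)

```text
time_s: 15.18
tool_pos: [445.9, 401.0, 49.4]
orientation: [-3.141, -0.001, 0.041]
wrist_force: [-0.8, -0.3, 5.7]
gripper_width: 0.293
```

```bash
python3 tr.py w8; python3 - <<'E'
from h import *
cv2.imwrite("pics/s3.png",cv2.resize(camera("scene")["color"][200:350,140:340],(800,600),interpolation=cv2.INTER_CUBIC))
E
```

```text
[445.9 401.   49.4] [-3.141e+00 -1.000e-03  4.100e-02] [ 0.54  0.69  1.47 -0.    0.98  0.5 ] 0.29250895862176335
bright [ 67   0 154  46] [382.4 509.4] [77.4 21.7] 0.0
bright [  0  54 158 275] [346.5 409.7] [ 84.1 172.9] 1.8
bright [  0 152 116 208] [284.8 367.5] [162.8  71.3] 53.0
```

View pics/w8.png

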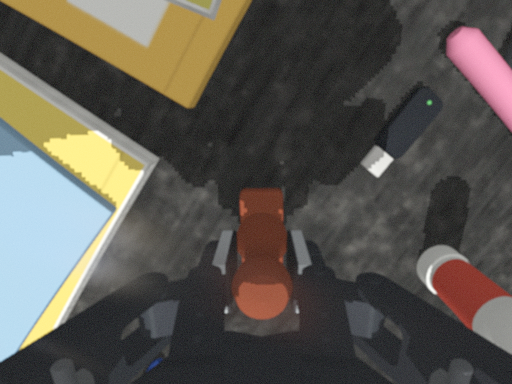

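View pics/s3.png

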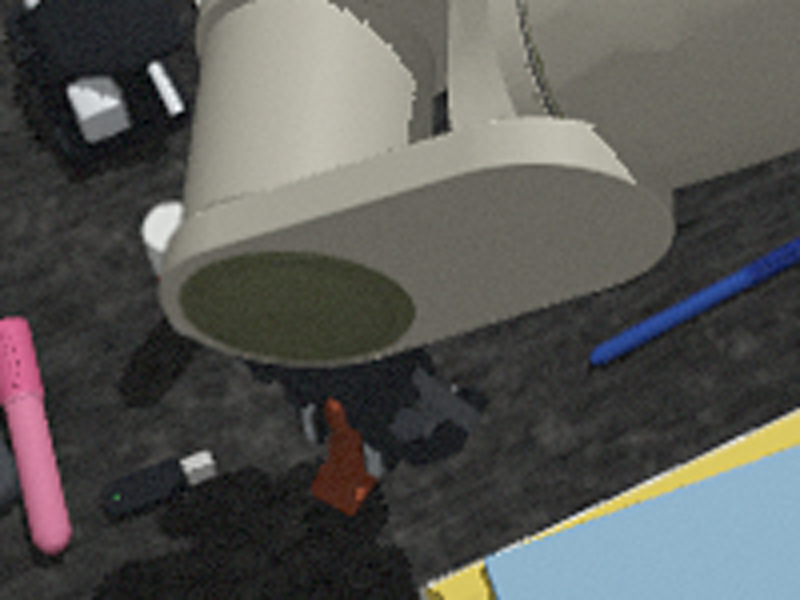

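Emit:
apply_moves([
  [1, [0, 0, 5], [0, 0, 0]],
  [1, [0, 0, 10], [0, 0, 0]],
  [1, [1, -5, 13], [0, 0, -0.1]],
  [1, [3, -11, 13], [0, 0, -0.2]],
  [1, [4, -17, 13], [0, 0, -0.3]],
  [1, [6, -23, 13], [0, 0, -0.4]],
  [1, [7.5, -29, 13], [0, 0, -0.5]],
  [1, [9, -35, 13], [0, 0, -0.567]],
  [1, [9.4, -38, 13], [0, 0, -0.567]],
  [1, [9.4, -38, 13], [0, 0, -0.567]],
])

```text
time_s: 16.52
tool_pos: [539.7, 19.1, 178.3]
orientation: [3.141, 0.0, -0.529]
wrist_force: [-0.9, -0.1, 0.5]
gripper_width: 0.292
```

Emit:
apply_moves([
  [1, [0, 0, 0], [0, 0, 0]],
  [1, [0, 0, 0], [0, 0, 0]],
])

```text
time_s: 16.77
tool_pos: [539.4, 22.0, 178.6]
orientation: [-3.142, 0.0, -0.524]
wrist_force: [-0.3, -0.9, -0.7]
gripper_width: 0.293
```

```bash
python3 tr.py w9
```

```text
[539.4  22.  178.6] [-3.142  0.    -0.524] [-0.18  0.41  1.55  0.    1.18  0.35] 0.29324297423863543
bright [362   0 150 354] [ 680.4 -108.9] [432.8 179.9] 73.3
bright [201  15 127 112] [591.1 105.8] [ 95.8 112.3] 60.9
bright [203 129 119 145] [524.8  -3.5] [153.2 113. ] 59.4
bright [  0 226 115  54] [304.5  66.7] [ 46.9 132.9] 44.6
```

View pics/w9.png

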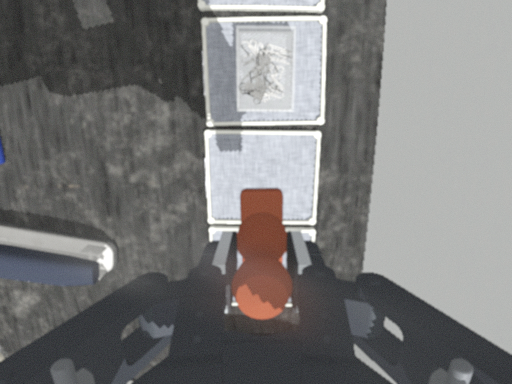

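```bash
python3 - <<'E'
from h import *
s=get_state();c=camera("wrist");cl=cal(c,s)
P=plane([[205,129.5],[321,130.5],[317,225.5],[208.5,224]],cl,8);print(P.round(1),P.mean(0))
d=lambda a,b:np.linalg.norm(P[a]-P[b]);print(d(0,1),d(1,2),d(2,3),d(3,0))
E
```

```text
[[517.   89.4   8. ]
 [611.4  33.8   8. ]
 [564.  -50.2   8. ]
 [468.1   7.2   8. ]] [540.14046273  20.06594275   8.        ]
109.60265041588313 96.43243096502293 111.67934954857513 95.67677483026708
```

Emit:
apply_moves([
  [1, [0.2, 0, -5], [0, 0, 0]],
  [1, [0.2, 0, -9], [0, 0, 0]],
  [1, [0.2, 0, -11.6], [0, 0, 0]],
  [1, [0.2, 0, -12.5], [0, 0, 0]],
  [1, [0.2, 0, -12.5], [0, 0, 0]],
  [1, [0.2, 0, -12.5], [0, 0, 0]],
])

```text
time_s: 17.62
tool_pos: [542.1, 20.9, 54.5]
orientation: [-3.141, -0.002, -0.526]
wrist_force: [1.4, -0.6, -0.8]
gripper_width: 0.297
```

```bash
python3 -c "
from workcell import *
for i in range(2): print(get_state()['tool_pos'],get_state()['wrist_force'])"
```

```text
[542.10471637  20.93959107  54.46332381] [ 1.39891804 -0.64717908 -0.83855154]
[542.10471637  20.93959107  54.46332381] [ 1.39891804 -0.64717908 -0.83855154]
```

Emit:
apply_moves([
  [1, [0, 0, -0.1], [0, 0, 0]],
  [1, [0, 0, -0.1], [0, 0, 0]],
  [1, [0, 0, -0.1], [0, 0, 0]],
])

```text
time_s: 18.0
tool_pos: [541.6, 20.8, 52.7]
orientation: [-3.142, -0.0, -0.526]
wrist_force: [0.3, -0.0, -0.0]
gripper_width: 0.291
```

Emit:
apply_moves([
  [0.4, [0, 0, 0], [0, 0, 0]],
  [0.4, [0, 0, 0], [0, 0, 0]],
  [0.4, [0, 0, 0], [0, 0, 0]],
  [0.3, [0, 0, 4], [0, 0, 0]],
  [0.2, [0, 0, 9], [0, 0, 0]],
  [0.1, [0, 0, 14], [0, 0, 0]],
  [0, [0, 0, 17], [0, 0, 0]],
  [0, [0, 0, 17], [0, 0, 0]],
])

```text
time_s: 19.0
tool_pos: [542.3, 20.7, 224.7]
orientation: [-3.14, -0.004, -0.526]
wrist_force: [0.5, 0.7, -0.1]
gripper_width: 1.001
```

```bash
python3 tr.py w10
```

```text
[542.3  20.7 224.7] [-3.14  -0.004 -0.526] [-0.18  0.37  1.49  0.    1.28  0.35] 1.0014232753957266
bright [202   0 111  27] [620.2 161.9] [ 24.9 111.7] 59.9
bright [339   0 173 348] [702.5 -99.4] [421.7 250.8] 69.2
bright [205  28 110  97] [590.7 106.1] [ 96.  113.2] 60.9
bright [207 127 104 159] [513.8 -22.1] [197.6 114. ] 58.9
bright [ 15 213 113  47] [304.3  74.5] [ 44.2 145.3] 40.4
```

View pics/w10.png

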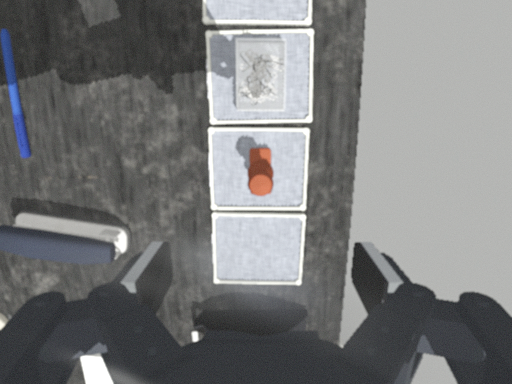

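```bash
python3 - <<'E'
from h import *
s=get_state();c=camera("wrist");cl=cal(c,s)
P=plane([[211.5,213],[305.5,213],[302,284.5],[214,284]],cl,8);print(P.round(1),P.mean(0))
d=lambda a,b:np.linalg.norm(P[a]-P[b]);print(d(0,1),d(1,2),d(2,3),d(3,0))
P=plane([[208,127],[310,127],[306.5,209.5],[211,209.5]],cl,8);print(P.mean(0))
print("stamp top",plane([[260.5,184.5]],cl,74))
E
```

```text
[[ 465.1    4.7    8. ]
 [ 560.1  -50.5    8. ]
 [ 511.7 -133.6    8. ]
 [ 415.8  -77.1    8. ]] [488.18369418 -64.12644479   8.        ]
109.91102369877056 96.14690582917041 111.22475110548488 95.44624980053337
[538.98682138  21.42626535   8.        ]
stamp top [[540.72056369  20.55273119  74.        ]]
```

Emit:
apply_moves([
  [0, [0, 6, 1], [0, 0, 0]],
  [0, [0, 12, 1], [0, 0, 0]],
  [0, [0, 18, 1], [0, 0, 0]],
  [0, [-0.5, 24, 1], [0, 0, 0]],
  [0, [-1, 30, 1], [0, 0, 0]],
  [0, [-1, 30, 1], [0, 0, 0]],
  [0, [-1, 30, 1], [0, 0, 0]],
  [0, [-1, 30, 1], [0, 0, 0]],
])

```text
time_s: 20.1
tool_pos: [531.9, 319.5, 232.1]
orientation: [3.141, 0.0, -0.528]
wrist_force: [0.2, 0.1, 0.1]
gripper_width: 1.0
```

```bash
python3 mw.py w11|grep -E "white|brown"; python3 - <<'E'
from workcell import *
print(get_state()["tool_pos"],get_state()["orientation"])
E
```

```text
white [   0    0   82  101 1121] [49.7 78.4] z12 (388.8, 534.3, array([124.9,  66.4]), 16.5) z92 (430.4, 498.5, array([95.8, 50.9]), 16.5)
white [180  74  13  14 173] [185.8  80.5] z12 (510.2, 442.2, array([13.3, 13.3]), 58.9) z92 (523.6, 427.8, array([10.2, 10.2]), 58.9)
white [239  93  33  33 840] [254.7 109.2] z12 (558.0, 379.3, array([34.3, 34. ]), 14.4) z92 (560.2, 379.6, array([26.3, 26.1]), 14.4)
white [363  95  25  24 474] [374.1 105.8] z12 (673.7, 316.1, array([24.8, 25.4]), 59.3) z92 (648.9, 331.2, array([19. , 19.5]), 59.3)
white [442  97  22  23 314] [454.4 105.2] z12 (750.1, 272.0, array([24.1, 25.5]), 61.6) z92 (707.5, 297.3, array([18.5, 19.5]), 61.6)
white [353 138  19   7 127] [361.7 141. ] z12 (644.6, 289.5, array([ 6.7, 20.6]), 60.3) z92 (626.7, 310.7, array([ 5.1, 15.8]), 60.3)
white [   0  140  117  143 1341] [ 96.4 199.8] z12 (337.2, 397.8, array([107.1, 217.8]), 1.0) z92 (390.9, 393.8, array([ 82.1, 167. ]), 1.0)
white [ 341  172   99   75 5877] [388.1 208.5] z12 (637.7, 197.9, array([ 93.9, 111.9]), 59.1) z92 (621.4, 240.5, array([72. , 85.8]), 59.1)
white [382 249  47  36 845] [411.4 262.3] z12 (623.5, 117.3, array([50.9, 61.5]), 58.8) z92 (610.4, 178.7, array([39. , 47.2]), 58.8)
white [ 333  251   33   95 1538] [346.7 303.2] z12 (545.6, 105.2, array([146.5,  41. ]), 59.4) z92 (550.7, 169.4, array([112.4,  31.5]), 59.4)
[531.98741402 319.56150183 232.38892339] [ 3.14110651e+00  2.28662824e-04 -5.27805233e-01]
```

View pics/w11.png

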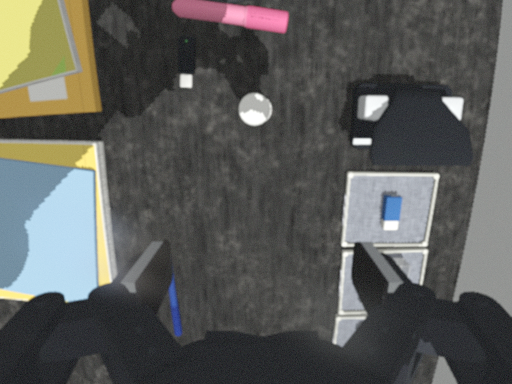

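Emit:
apply_moves([
  [0, [2.8, 6, -1], [0, 0, 0]],
  [0, [2.8, 6, -5], [0, 0, 0]],
  [0, [2.8, 6, -5], [0, 0, 0]],
  [0, [2.8, 6, -11], [0, 0, 0]],
  [0, [2.8, 6, -16], [0, 0, 0]],
  [0, [2.8, 6, -17.5], [0, 0, 0]],
  [0, [2.8, 6, -17.5], [0, 0, 0]],
])

```text
time_s: 21.02
tool_pos: [560.4, 380.6, 59.3]
orientation: [-3.14, -0.001, -0.527]
wrist_force: [-0.4, -0.5, 0.8]
gripper_width: 0.998
```

Emit:
apply_moves([
  [1, [0, 0, 0], [0, 0, 0]],
  [1, [0, 0, 0], [0, 0, 0]],
  [1, [0, 0, 0], [0, 0, 0]],
  [1, [0, 0, 0], [0, 0, 0]],
  [1, [0, 0, 0], [0, 0, 0]],
  [1, [0, 0, 0], [0, 0, 0]],
], squeeze=35)

```text
time_s: 21.78
tool_pos: [560.1, 380.9, 58.5]
orientation: [-3.14, -0.001, -0.526]
wrist_force: [-0.1, -0.6, 5.6]
gripper_width: 0.305
```

Emit:
apply_moves([
  [1, [0, 0, 5], [0, 0, 0]],
  [1, [0, 0, 10], [0, 0, 0]],
  [1, [-0.5, -4, 13], [0, 0, 0]],
  [1, [-1.5, -10, 13], [0, 0, 0]],
  [1, [-2.5, -16, 13], [0, 0, 0]],
  [1, [-3.5, -22, 13], [0, 0, 0]],
  [1, [-4.5, -28, 13], [0, 0, 0]],
  [1, [-5.5, -34, 13], [0, 0, 0]],
  [1, [-6.5, -40, 13], [0, 0, 0]],
  [1, [-7.2, -44.5, 13], [0, 0, 0]],
])

```text
time_s: 23.02
tool_pos: [486.9, -66.2, 187.6]
orientation: [3.142, 0.0, -0.527]
wrist_force: [0.3, 0.7, 0.2]
gripper_width: 0.307
```

Emit:
apply_moves([
  [1, [0, 0, 0], [0, 0, 0]],
  [1, [0, 0, 0], [0, 0, 0]],
  [1, [0, 0, 0], [0, 0, 0]],
])

```text
time_s: 23.4
tool_pos: [487.7, -63.1, 187.5]
orientation: [-3.141, 0.0, -0.524]
wrist_force: [-0.1, -0.3, 0.3]
gripper_width: 0.304
```

```bash
python3 tr.py w12
```

```text
[487.7 -63.1 187.5] [-3.141  0.    -0.524] [-0.37  0.3   1.69  0.    1.15  0.16] 0.3038749106428424
bright [206   0 125  17] [570.6  68.3] [ 13.8 111.6] 60.1
bright [361   0 151 354] [ 631.3 -199.6] [445.9 186.6] 73.3
bright [204  19 123 108] [539.2  20.6] [ 96.1 112.2] 59.7
bright [207 128 115 109] [484.2 -71.5] [112.5 112.5] 58.7
bright [  0 135 107  50] [308.6  60.4] [ 39.3 117.2] 51.5
bright [222 242  79  95] [ 423.  -182.8] [125.4  91.4] 53.6
```

View pics/w12.png

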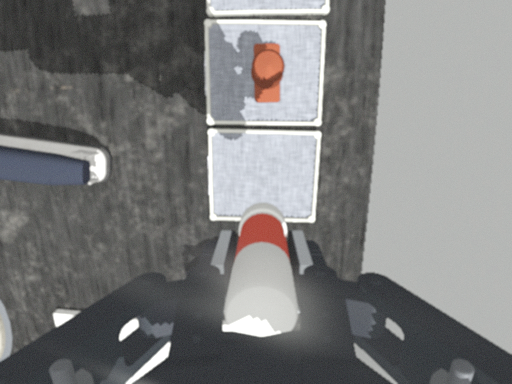

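```bash
python3 - <<'E'
from h import *
s=get_state();c=camera("wrist");cl=cal(c,s)
P=plane([[207.5,128.5],[321.5,129.5],[317,222],[210,220]],cl,8);print(P.round(1),P.mean(0))
d=lambda a,b:np.linalg.norm(P[a]-P[b]);print(d(0,1),d(1,2),d(2,3),d(3,0))
E
```

```text
[[ 466.1    4.2    8. ]
 [ 561.6  -52.1    8. ]
 [ 513.7 -135.7    8. ]
 [ 417.   -77.1    8. ]] [489.60344857 -65.1765386    8.        ]
110.88996573189357 96.33673126622237 113.0526917241749 95.00375978348312
```

Emit:
apply_moves([
  [1, [0.1, 0, -5], [0, 0, 0]],
  [1, [0.1, 0, -9], [0, 0, 0]],
  [1, [0.1, 0, -11.6], [0, 0, 0]],
  [1, [0.1, 0, -12.5], [0, 0, 0]],
  [1, [0.1, 0, -12.5], [0, 0, 0]],
  [1, [0.1, 0, -12.5], [0, 0, 0]],
  [1, [0.1, 0, -12.5], [0, 0, 0]],
])

```text
time_s: 24.38
tool_pos: [488.9, -64.2, 63.2]
orientation: [-3.141, -0.001, -0.526]
wrist_force: [0.4, -0.5, 0.2]
gripper_width: 0.306
```

Emit:
apply_moves([
  [1, [0, 0, -0.1], [0, 0, 0]],
  [1, [0, 0, -0.1], [0, 0, 0]],
  [1, [0, 0, -0.1], [0, 0, 0]],
])

```text
time_s: 24.75
tool_pos: [488.6, -64.2, 61.6]
orientation: [3.142, -0.0, -0.526]
wrist_force: [-0.3, -0.1, -0.4]
gripper_width: 0.308
```

Emit:
apply_moves([
  [0.55, [0, 0, 0], [0, 0, 0]],
  [0.45, [0, 0, 0], [0, 0, 0]],
  [0.3, [0, 0, 0], [0, 0, 0]],
  [0.3, [0, 0, 0], [0, 0, 0]],
  [0.3, [0, 0, 3], [0, 0, 0]],
  [0.3, [0, 0, 8], [0, 0, 0]],
  [0.2, [0, 0, 13], [0, 0, 0]],
  [0, [0, 0, 17], [0, 0, 0]],
  [0, [-6, -3, 18], [0, 0, 0]],
  [0, [-6, -3, 18], [0, 0, 0]],
])

```text
time_s: 26.0
tool_pos: [426.9, -94.9, 242.4]
orientation: [3.141, -0.001, -0.528]
wrist_force: [0.5, -0.8, -0.0]
gripper_width: 1.002
```

```bash
python3 tr.py w13; python3 - <<'E'
from h import *
s=camera("scene")["color"];t=camera("top")["color"]
f=lambda im,x,y,w,h:cv2.resize(im[y:y+h,x:x+w],(400,300),interpolation=cv2.INTER_CUBIC)
cv2.imwrite("pics/end1.png",np.hstack([f(s,160,110,240,180),f(t,180,110,200,150)]))
E
```

```text
[426.9 -94.9 242.4] [ 3.141e+00 -1.000e-03 -5.280e-01] [-0.49  0.12  1.76 -0.    1.26  0.04] 1.0017755385375453
bright [245   0 105  70] [532.4   9.5] [ 70.8 111.4] 60.5
bright [245  72 102  88] [487.9 -65. ] [ 95.5 112.1] 58.7
bright [  0 205  44 121] [ 56.4 -59.6] [202.1  66.7] 43.3
bright [156 254 107  92] [ 267.2 -223.1] [150.3 146.4] 57.2
```

View pics/w13.png

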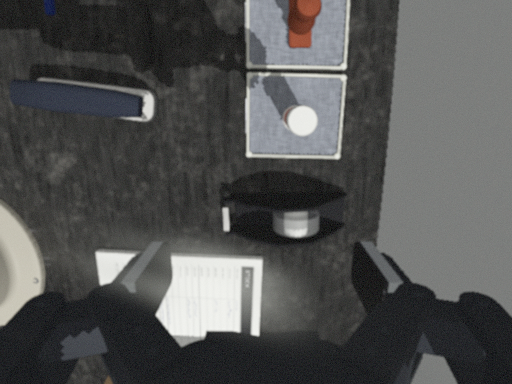

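View pics/end1.png

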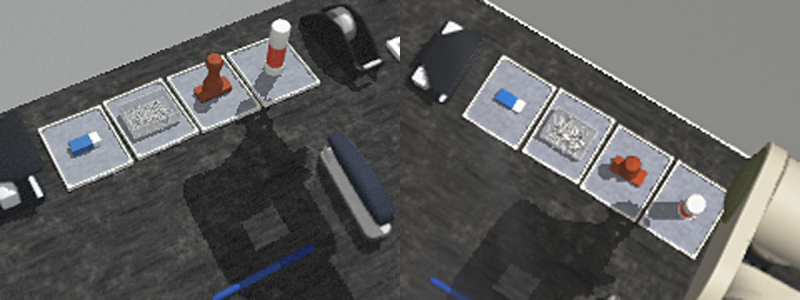

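```bash
python3 - <<'E'
from h import *
s=get_state();c=camera("wrist");cl=cal(c,s)
print(plane([[301.5,121]],cl,95),plane([[294,117.5]],cl,8))
job_done()
E
```

```text
[[487.08579178 -62.83385371  95.        ]] [[488.92284781 -64.72125789   8.        ]]
the job is handed in; nothing more can be done
```

I put all four supplies upright in their trays in order of height, and handed the job in after about 26 s of the 112 s allowed.

| Tray | Item | Position |
|---|---|---|
| 4 | Glue stick | Next to the tape dispenser, at the right end |
| 3 | Rubber stamp | |
| 2 | Box of paper clips | |
| 1 | Eraser | Next to the hole punch, at the left end |

- **Last checks:** The final wrist, scene and top pictures show each item standing the right way up inside its tray. The glue stick measured about 2–3 mm from the middle of its tray and the stamp about 1 mm. I checked the eraser and the box of clips by eye only, and both look centred. The gripper was open and about 24 cm up at hand-in.
- **Dispenser:** No move went near it, and it looks undisturbed in the pictures. I did not measure its position before and after.
- **Disagreement:** The three cameras differed by about 2–5 mm on the tray positions, so I went by the close-up wrist views, which matched the given tray sizes to within about 3 mm.
- **Forces:** The highest wrist force I saw was about 6 N, while gripping. No check failed.

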